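# Set and lock a grow-light leg at its length mark

### The job

Take the dark bottle off the leg stand's board and stand it upright on the bench, off the board. Then pull the spring-loaded telescopic leg out until its yellow pointer is at the red mark with the red cam lever still open, and, holding it there, press the lever fully shut against the collar. Finish while still holding the leg at the mark with the lever shut: do not let go, and leave the notebook, tape roll and snips alone.

Things in the scene. Friction and masses are not known exactly. Their poses are not given: they have to be found in the camera images.
- leg_stand: Fixed stand: grey board x -85..+100, y -205..+215 mm of its origin, top at z = 12 mm (bench = 0). The leg's tube lies level along the stand's y at x = 0, z = 80 mm. At y = 190 mm a blue clamp block, 60 x 45 mm, 117 mm high, carries the steel inner tube, diameter 16 mm; at y = -40 mm a roller rest, 48 mm wide, 70 mm high, bears the leg.
- telescopic_leg: Sliding black leg, diameter 22 mm, axes parallel to the stand's. Origin on the tube axis, in the grey collar (x -14..14, y -28..40, z -15..15 mm). Starts pushed in, at y = 120 mm of the stand; slides only to -y (away from the blue block), up to 125 mm. A spring pulls it back to +y, 3 N at the start, 5 N at 100 mm: let go, it returns.
- leg_fork (a point): Middle of the fork on the collar's far (+x) face, x = 28, y = 0, z = 0 mm of the leg: two prongs 6 mm thick, 24 mm high, out from x = 14 to 45 mm, at y = -19 and +19 mm, leaving a 32 mm gap. One finger coming down into the gap can carry the leg along while the other is outside the lever; closing them along the stand's x then shuts the lever on the held leg.
- cam_lever (a joint): Red lever, 8 mm thick, 20 mm high, on the collar's near (-x) face; upright pin at x = -19, y = 26, z = 0 mm of the leg, reaching 48 mm from it to -y. In rad: 0 = shut, flat on the collar (outer face at x = -23 mm; stop); starts open at 0.26 to 0.36, free end out to -x (at most x = -41 mm). Stays where left; about 3 N at 26 mm from the pin moves it.
- leg_pointer (a point): Tip of the leg's yellow pointer, at x = 83, y = 33, z = -28 mm of the leg. Its arm leaves the collar at y = 33 mm and reaches +x to just above the scale rail.
- length_mark: Red mark clip on the scale rail (fixed; rail 10 mm wide, along the stand's y at x = 85 mm, top at z = 45 mm), 4 mm wide along y, with a 24 mm high tab. Origin in its middle on the rail's top, axes parallel to the stand's. At length, the pointer's y equals the mark's y in the stand's frame; the leg has then moved 65 to 105 mm.
- dark_bottle: Closed dark bottle with black cap, diameter 52 mm, 136 mm high, about 0.16 kg; origin at the centre of its underside, z up. Stands on the board beside the leg on the lever's side, in the way of lever and fingers; it can be gripped 88 mm above its foot. The bench to the robot's right, round x = 0.48, y = -0.33 m, is free.
- pocket_book: Black notebook 93 x 136 x 24 mm lying on the bench to the right, to be left alone.
- tape_roll: Blue tape roll, diameter 102 mm, 24 mm high, lying on the bench to the left, to be left alone.
- snips: Orange-handled snips 159 mm long, 13 mm high, lying on the bench to the left, to be left alone.

How it is judged (in metres and radians):
On the way, in this order (a step that is already met when the one before it is completed fails the run):
1. the dark bottle stands upright on the bench, off the board, released (height (world z) of dark_bottle below 0.006 m and angle between dark_bottle's own z axis and vertical below 0.1 rad and contact force between the fingers and dark_bottle below 0.3 N and linear speed of dark_bottle below 0.03 m/s), for 0.2 s.
2. the fingers hold the leg with its pointer within 6 mm of the mark, the lever still open (over 0.15 rad) (y of leg_pointer in the frame of length_mark between -0.006 and 0.006 m and value of joint cam_lever above 0.15 rad and contact force between the fingers and telescopic_leg above 1 N), for 0.2 s.
3. the lever is shut with the leg held at the mark (y of leg_pointer in the frame of length_mark between -0.006 and 0.006 m and value of joint cam_lever below 0.05 rad and contact force between the fingers and telescopic_leg above 2 N), for 0.2 s.
At the end, for the whole second after the job is handed in: The pointer is within 6 mm of the mark along the scale, the lever is shut (under 0.05 rad), the fingers still hold the leg (over 2 N) and it is at rest; the dark bottle stands upright (within 0.1 rad) on the bench itself, off the board, released and at rest (all of step 1 and all of step 3 and linear speed of telescopic_leg below 0.01 m/s); the arm keeps its last pose, push and grip.
It fails at once if the lever is shut (under 0.1 rad) with the leg more than 12 mm off the mark (value of joint cam_lever below 0.1 rad and not (y of leg_pointer in the frame of length_mark between -0.012 and 0.012 m)).
It fails at once if the dark bottle is tipped over (angle between dark_bottle's own z axis and vertical above 0.7 rad).
It fails at once if the notebook, tape roll or snips are shifted by more than 30 mm (distance of any of pocket_book, tape_roll, snips from where it was at the start of the episode above 0.03 m).
It also fails if it takes over 61 s, if anything falls off the work surface, if the arm or the gripper's body presses on something with over 40 N, if the wrist force passes 120 N, or if a joint passes its speed limit or range.

### The arm

A 7-joint arm with a two-finger parallel gripper is mounted at the origin on a cart in front of the work surface, level with it; the furniture and walls round the work are solid. World frame = base frame: x ahead of the robot, y to its left, z up, the work surface at z = 0. Lengths are in m, angles in degrees, forces in N, time in s.
With the tool pointing down it reaches from about 0.4 to 0.875 m from the base axis. Payload 4.4 kg.
Tool frame: the origin (TCP) lies on the centre line of the jaws, within the pads' length; the fingertips stand 8 mm ahead of it and the grasp point (between the pads) lies 11 mm behind it; z points along the fingers, y is the line along which they close (so a half turn about z gives the same grasp; the last joint's range is limited). The gripper opens to 85 mm and grips with 20 to 120 N. Pads are 22 mm wide; open, the fingers measure 114 mm over their backs; the gripper's body (76 mm by 85 mm) begins 54 mm behind the grasp point. The pads swing forward as they close: fully open they stand 13 mm farther back than shut.
Start: joints at [64.183, 36.005, 2.206, 86.941, -1.547, 57.084, -1.146], TCP at [0.244, -0.602, 0.239] pointing down, gripper open.
Joint ranges: [-175.42, 175.42], [-21.48, 121.26], [-71.46, 75.88], [10.55, 141.38], [-63.04, 243.04], [13.31, 113.54], [-168.57, 168.57]. Speed limits (degrees/s): [147.25, 147.25, 180, 180, 180, 180, 180].

### API

Orientations are given as a 3x3 rotation matrix whose columns are the frame's x, y, z axes.
In Python, from cell import arm gives the robot as it stands.
- The arm moves only by the shell command python3 -m pendant 'ROWS' [FORCE]. ROWS is JSON, a list of rows, each an object of numbers: "x", "y", "z": the shift along the tool's x, y, z in cm; "wx", "wy", "wz": the turn, a rotation vector about the tool's x, y, z in rad; "fingers": the opening, from 0 (shut) to 1 (fully open). A call has 1 to 20 rows; each row is the pose to reach, as a shift and turn from the pose commanded when the call began, along the tool's axes at that moment; what a row does not reach only later rows make up. A row lasts 1/10 s, in which the tool goes at most 50 mm and 8.59 degrees, less where a joint would pass 70% of its speed; a pose out of reach is approached as far as the arm can. A call with a gripper value outside its range is refused whole. The fingers move at their own pace and stop on an object; FORCE is the grip in N (left out, the last holds). Time passes only in rows, so rows that repeat a pose let the fingers close. It gives the time, the measured TCP pose, the force, the opening and the grip force at its end, in the units of the state.
- arm.read_state(): the state, without advancing time (a new reading comes with each control period).
- arm.grab_frame(name): name is "scene" or "top" or "wrist"; returns a dict with "img" (480x640x3 uint8, red, green, blue), "vfov" (degrees; the focal length in pixels is half the picture's height over the tangent of half this angle, whatever the lens; pixels are square), "cx", "cy" (the principal point, pixels), "k1" (the pictures are not rectified: a ray, as slopes to the right and down, at radius r is drawn at 1 + k1 r^2 times it, then the intrinsics apply), "R" (3x3) and "t" (3): a world point X has camera coordinates R X + t. Camera axes: x right, y down, z forward; pixel columns grow to the right and rows downward; lengths in m; the calibration is good to about 2 mm. A picture is of the moment at which its call begins. There is no depth.
- arm.finish_job(): hands the job in; it is judged then, once.
The state is a dict: "time_s": time; "q": joint angles; "joint_vel": joint speeds; "effort": joint torques, N m; "tool_pos": TCP position; "tool_rot": TCP orientation; "contact_force": force on the tool from outside, world axes, zero at the start; "moment": the same for the moment, N m; "opening": finger opening in m; "grip_force": force on a finger pad.
Only numpy, scipy, OpenCV 4.12 (cv2) and the standard library are available. Lean on these libraries where they do the work, as an engineer would, in place of code of your own. Each camera call takes 0.05 s, during which the arm holds its last target. There are 200 camera calls.

## Working session

There is one attempt and no reset: what is moved stays moved. The work goes in short steps, Python scripts to look and compute and a shell command to move; the robot and the scene stay as the last step left them, time stands still between calls to the robot, and variables do not carry over. Pictures are saved under pics/ and viewed, at most 10 in all, crops included, and the job is handed in when it is done.

```bash
mkdir -p pics; ls
cat > h.py <<'E'
import numpy as np,cv2
from cell import arm
def cam(n):
    f=arm.grab_frame(n);F=240/np.tan(np.radians(f['vfov'])/2)
    f['F']=F;f['R']=np.array(f['R']);f['t']=np.array(f['t']);return f
def proj(f,X):
    c=f['R']@np.array(X,float)+f['t'];s=c[:2]/c[2];s=s*(1+f['k1']*(s@s))
    return s*f['F']+[f['cx'],f['cy']]
def ray(f,u,v):
    d=(np.array([u-f['cx'],v-f['cy']]))/f['F'];s=d.copy()
    for _ in range(20): s=d/(1+f['k1']*(s@s))
    return -f['R'].T@f['t'],f['R'].T@np.array([s[0],s[1],1])
def onz(f,u,v,z):
    o,d=ray(f,u,v);return o+d*(z-o[2])/d[2]
def save(f,n): cv2.imwrite('pics/'+n+'.png',f['img'][:,:,::-1])
E
python3 - <<'E'
from h import *
import pickle
for n in('scene','top'):
    f=cam(n);save(f,n+'0');pickle.dump(f,open(n+'.pkl','wb'));print(n,f['vfov'],f['k1'],-f['R'].T@f['t'],f['R'][2])
s=arm.read_state();print(s['tool_rot'],s['time_s'],s['opening'],s['tool_pos'])
E
```

```text
pics
scene 42.793396781847484 -0.17121700916727858 [-0.86159536 -0.9741475   0.98322969] [ 0.71562232  0.51313212 -0.47389885]
top 48.873702606995295 0.009391619016392697 [ 0.01691936 -0.15526891  1.52176241] [ 0.31976992  0.08937704 -0.94327034]
[[ 9.26887111e-01  3.75339671e-01 -6.43848500e-04]
 [ 3.75340223e-01 -9.26885828e-01  1.54229944e-03]
 [-1.78878851e-05 -1.67119971e-03 -9.99998603e-01]] 0.1 0.08533074380931634 [ 0.24380669 -0.60196905  0.23848833]
```

View pics/top0.png

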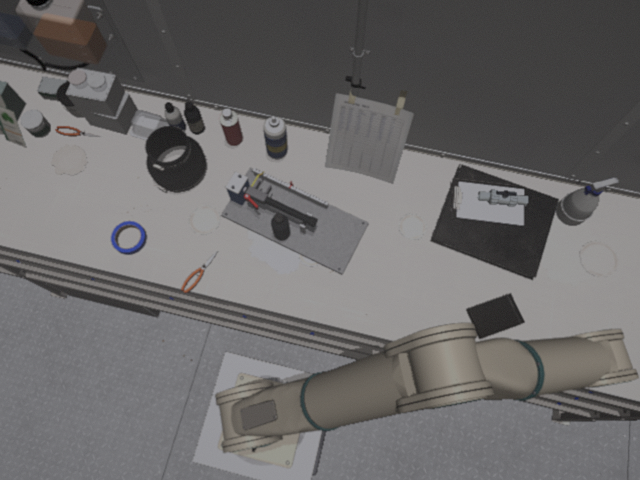

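View pics/scene0.png

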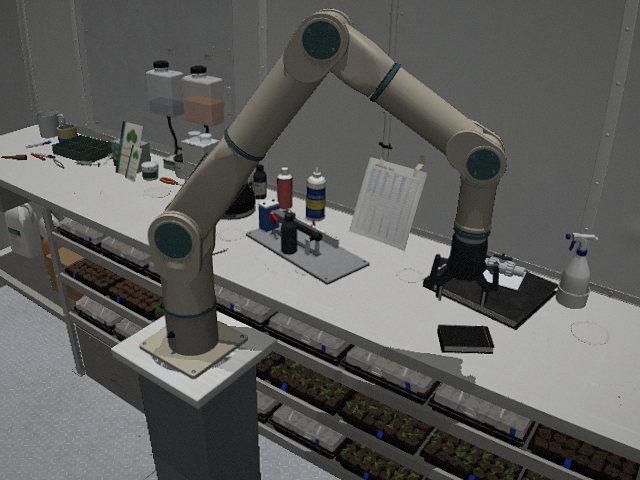

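The top view shows the stand's board at about (222..367, 168..270), the bottle at (281, 228), the red lever at (251, 202), the red mark near (291, 183) and the notebook at (495, 315). I'll enlarge the stand.

Run:
```python
import pickle,cv2
f=pickle.load(open('top.pkl','rb'))
i=f['img'][160:275,215:375,::-1];cv2.imwrite('pics/topc.png',cv2.resize(i,None,fx=5,fy=5,interpolation=cv2.INTER_CUBIC))
```

```text
(no output)
```

View pics/topc.png

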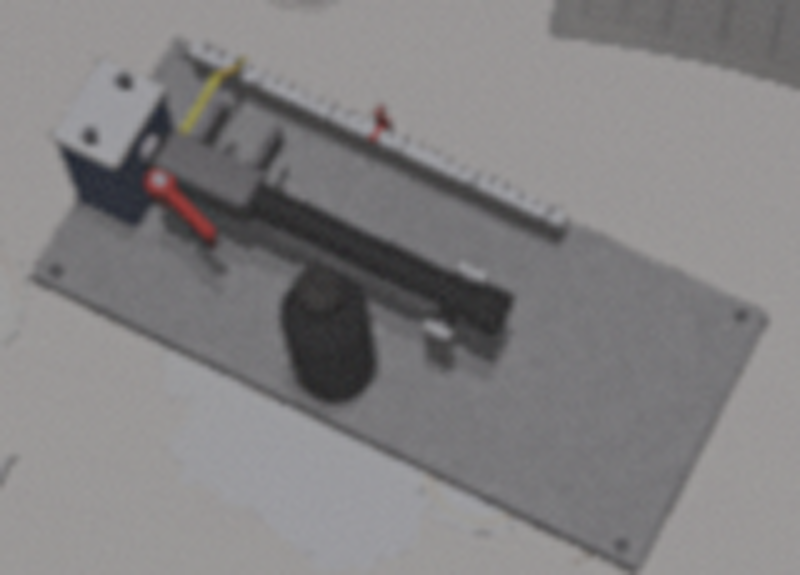

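In the crop the board's corners are at (35,278), (180,42), (768,320) and (638,568), the pointer tip at (238,63), the mark's tab top at (381,110) and foot at (376,138), and the bottle's cap centre at (323,285). Next I fit the stand's pose.

Run:
```python
from h import *
import pickle
from scipy.optimize import least_squares
f=pickle.load(open('top.pkl','rb'))
P=lambda a,b:((a+.5)/5-.5+215,(b+.5)/5-.5+160)
pts=[((-.085,.215,.012),(35,278)),((.1,.215,.012),(180,42)),((.1,-.205,.012),(768,320)),((-.085,-.205,.012),(638,566)),
((-.03,.2125,.117),(57,135)),((.03,.2125,.117),(103,60)),((.03,.1675,.117),(168,92)),((-.03,.1675,.117),(124,165))]
def T(p,X):
    c,s=np.cos(p[2]),np.sin(p[2]);return np.array([p[0]+c*X[0]-s*X[1],p[1]+s*X[0]+c*X[1],X[2]])
r=least_squares(lambda p:np.concatenate([proj(f,T(p,X))-P(*u) for X,u in pts]),[.5,0,-.2])
p=r.x;print(p,np.degrees(p[2]),r.fun.round(2))
def inv(w):
    c,s=np.cos(p[2]),np.sin(p[2]);d=w[:2]-p[:2];return np.array([c*d[0]+s*d[1],-s*d[0]+c*d[1]])*1000
print('pointer',inv(onz(f,*P(238,63),.052)),'exp 83,153')
print('mark top',inv(onz(f,*P(383,108),.069)),'foot',inv(onz(f,*P(374,138),.045)))
w=onz(f,*P(323,280),.148);print('bottle cap',w,inv(w))
w=onz(f,*P(340,360),.012);print('bottle foot-ish',w,inv(w))
for n,u,z in(('nb',(495,315),.024),('tape',(129,237),.02),('snips',(192,285),.01),('snips tip',(215,254),.01)): print(n,onz(f,*u,z))
np.save('p.npy',p)
s=pickle.load(open('scene.pkl','rb'))
for X in((-.085,-.205,.012),(.1,-.205,.012),(-.085,.215,.012)): print(proj(s,T(p,X)))
```

```text
[ 0.57340472  0.06124194 -0.22932442] -13.139321394833352 [-0.54  0.34 -0.14 -0.48  1.71 -0.66  1.16  2.12 -1.09  0.25 -0.07 -1.2
  0.16 -1.41 -1.16  0.58]
pointer [ 86.60521874 159.99287967] exp 83,153
mark top [93.05181153 60.80946793] foot [82.24118951 62.79461108]
bottle cap [0.53093426 0.09101074 0.148     ] [-48.12562779  19.33508759]
bottle foot-ish [0.53348528 0.09148783 0.012     ] [-45.7498465   20.37959071]
nb [ 0.42804862 -0.56536847  0.024     ]
tape [0.40355486 0.53799382 0.02      ]
snips [0.30832081 0.30805625 0.01      ]
snips tip [0.41637221 0.27104411 0.01      ]
[327.64130595 282.04512456]
[370.49214973 262.21949862]
[245.22968619 232.46778319]
```

```bash
cat >> h.py <<'E'
from scipy.spatial.transform import Rotation as Ro
def go(pos,yawy):
    "print shift (cm) and turn to bring TCP to pos, pointing down, tool y at yaw yawy (deg)"
    s=arm.read_state();R=np.array(s['tool_rot']);a=np.radians(yawy)
    y=np.array([np.cos(a),np.sin(a),0]);z=np.array([0,0,-1.]);Rt=np.c_[np.cross(y,z),y,z]
    print('t',s['time_s'],'pos',np.round(s['tool_pos'],4),'q',np.round(s['q'],0),'F',np.round(s['contact_force'],1))
    print('shift',(R.T@(np.array(pos)-s['tool_pos'])*100).round(2),'turn',Ro.from_matrix(R.T@Rt).as_rotvec().round(4))
def st(x,y,z=0,p=None):
    p=np.load('p.npy') if p is None else p;c,s=np.cos(p[2]),np.sin(p[2]);return np.array([p[0]+c*x/1e3-s*y/1e3,p[1]+s*x/1e3+c*y/1e3,z/1e3])
E
python3 - <<'E'
from h import *
go([.50,.06,.30],-103.1)
E
```

```text
t 0.1 pos [ 0.2438 -0.602   0.2385] q [64. 36.  2. 87. -2. 57. -1.] F [ 0.2 -1.  -0.4]
shift [ 48.59 -51.75  -6.07] turn [-1.600e-03  5.000e-04  6.134e-01]
```

```bash
python3 -m pendant '[{"z":-6,"fingers":1},{"x":16,"y":-17,"z":-6,"fingers":1},{"x":32,"y":-34,"z":-6,"wz":0.3,"fingers":1},{"x":48.6,"y":-51.8,"z":-6,"wz":0.613,"fingers":1},{"x":48.6,"y":-51.8,"z":-6,"wz":0.613,"fingers":1},{"x":48.6,"y":-51.8,"z":-6,"wz":0.613,"fingers":1},{"x":48.6,"y":-51.8,"z":-6,"wz":0.613,"fingers":1},{"x":48.6,"y":-51.8,"z":-6,"wz":0.613,"fingers":1},{"x":48.6,"y":-51.8,"z":-6,"wz":0.613,"fingers":1},{"x":48.6,"y":-51.8,"z":-6,"wz":0.613,"fingers":1},{"x":48.6,"y":-51.8,"z":-6,"wz":0.613,"fingers":1},{"x":48.6,"y":-51.8,"z":-6,"wz":0.613,"fingers":1},{"x":48.6,"y":-51.8,"z":-6,"wz":0.613,"fingers":1},{"x":48.6,"y":-51.8,"z":-6,"wz":0.613,"fingers":1},{"x":48.6,"y":-51.8,"z":-6,"wz":0.613,"fingers":1},{"x":48.6,"y":-51.8,"z":-6,"wz":0.613,"fingers":1},{"x":48.6,"y":-51.8,"z":-6,"wz":0.613,"fingers":1},{"x":48.6,"y":-51.8,"z":-6,"wz":0.613,"fingers":1}]'
python3 - <<'E'
from h import *
import pickle
go([.50,.06,.30],-103.1)
f=cam('wrist');save(f,'w1');pickle.dump(f,open('w1.pkl','wb'));print(-f['R'].T@f['t'],f['R'][2])
E
```

```text
t 0.1 pos [ 0.2438 -0.602   0.2385] q [64. 36.  2. 87. -2. 57. -1.] F [ 0.2 -1.  -0.4]
shift [ 48.59 -51.75  -6.07] turn [-1.600e-03  5.000e-04  6.134e-01]
[ 0.30601053 -0.57726704  0.37170749] [-0.24528744 -0.09831417 -0.96445238]$[0]: bad value
```

View pics/w1.png

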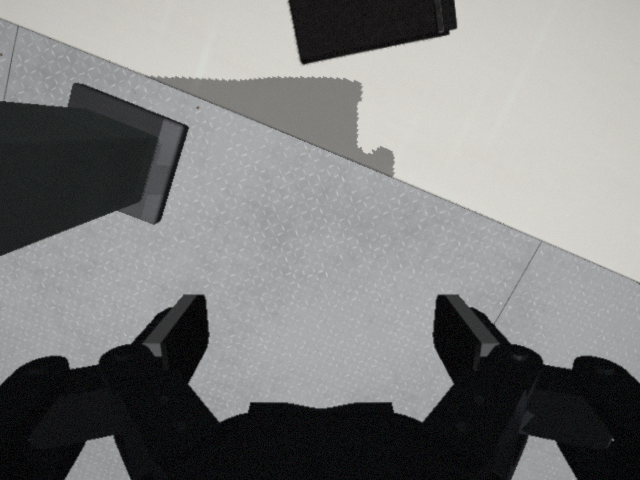

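The picture shows only the start place (notebook at the top edge, floor below): the call was refused before anything moved. I'll try a simpler row.

```bash
python3 -m pendant '[{"x":0,"y":0,"z":-1,"wx":0,"wy":0,"wz":0,"fingers":1}]'; python3 -m pendant '[{"z":-1}]'
```

```text
time_s: 0.25
tool_pos: [0.2436, -0.6013, 0.2478]
tool_rot: [[0.927, 0.375, -0.002], [0.375, -0.927, 0.004], [-0.0, -0.004, -1.0]]
contact_force: [-0.4, 0.6, -0.5]
opening: 0.0854
grip_force: 0.0$[0]: bad value
```

All seven keys are needed in every row.

```bash
python3 -m pendant '[{"x":0,"y":0,"z":-5,"wx":0,"wy":0,"wz":0,"fingers":1},{"x":16,"y":-17,"z":-5,"wx":0,"wy":0,"wz":0,"fingers":1},{"x":32,"y":-34,"z":-5,"wx":0,"wy":0,"wz":0.3,"fingers":1},{"x":48.6,"y":-51.8,"z":-5,"wx":0,"wy":0,"wz":0.613,"fingers":1},{"x":48.6,"y":-51.8,"z":-5,"wx":0,"wy":0,"wz":0.613,"fingers":1},{"x":48.6,"y":-51.8,"z":-5,"wx":0,"wy":0,"wz":0.613,"fingers":1},{"x":48.6,"y":-51.8,"z":-5,"wx":0,"wy":0,"wz":0.613,"fingers":1},{"x":48.6,"y":-51.8,"z":-5,"wx":0,"wy":0,"wz":0.613,"fingers":1},{"x":48.6,"y":-51.8,"z":-5,"wx":0,"wy":0,"wz":0.613,"fingers":1},{"x":48.6,"y":-51.8,"z":-5,"wx":0,"wy":0,"wz":0.613,"fingers":1},{"x":48.6,"y":-51.8,"z":-5,"wx":0,"wy":0,"wz":0.613,"fingers":1},{"x":48.6,"y":-51.8,"z":-5,"wx":0,"wy":0,"wz":0.613,"fingers":1},{"x":48.6,"y":-51.8,"z":-5,"wx":0,"wy":0,"wz":0.613,"fingers":1},{"x":48.6,"y":-51.8,"z":-5,"wx":0,"wy":0,"wz":0.613,"fingers":1},{"x":48.6,"y":-51.8,"z":-5,"wx":0,"wy":0,"wz":0.613,"fingers":1},{"x":48.6,"y":-51.8,"z":-5,"wx":0,"wy":0,"wz":0.613,"fingers":1},{"x":48.6,"y":-51.8,"z":-5,"wx":0,"wy":0,"wz":0.613,"fingers":1},{"x":48.6,"y":-51.8,"z":-5,"wx":0,"wy":0,"wz":0.613,"fingers":1},{"x":48.6,"y":-51.8,"z":-5,"wx":0,"wy":0,"wz":0.613,"fingers":1},{"x":48.6,"y":-51.8,"z":-5,"wx":0,"wy":0,"wz":0.613,"fingers":1}]'
python3 - <<'E'
from h import *
import pickle
go([.50,.06,.30],-103.1)
f=cam('wrist');save(f,'w2');pickle.dump(f,open('w2.pkl','wb'));print(-f['R'].T@f['t'],f['R'][2])
E
```

```text
time_s: 2.25
tool_pos: [0.4998, 0.0581, 0.2996]
tool_rot: [[0.973, -0.229, 0.0], [-0.229, -0.973, -0.001], [0.0, 0.001, -1.0]]
contact_force: [0.5, -0.6, 0.8]
opening: 0.0856
grip_force: 0.0
t 2.25 pos [0.4998 0.0581 0.2996] q [  -9.   20.   -1.  105.    0.   55. -113.] F [ 0.5 -0.6  0.8]
shift [-0.02 -0.19 -0.04] turn [ 0.0006 -0.0002 -0.0027]
[0.56494988 0.04275579 0.4327925 ] [-0.25689484  0.0591003  -0.9646306 ]
```

View pics/w2.png

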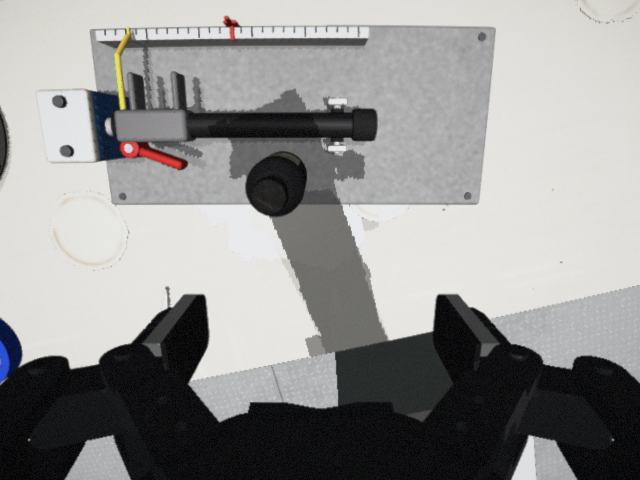

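The wrist view is clear. Board corners are at (92,29), (494,28), (479,203) and (111,203), the block's top at (37,91)..(98,163), the mark's foot at (232,37), the pointer tip at (127,31) and the bottle's cap centre at (269,194). I refit with these.

Run:
```python
from h import *
import pickle
from scipy.optimize import least_squares
f=pickle.load(open('w2.pkl','rb'))
pts=[((100,215,12),(91,29)),((100,-205,12),(494,27)),((-85,-205,12),(479,203)),((-85,215,12),(111,203)),
((30,212.5,117),(37,91)),((30,167.5,117),(95,89)),((-30,167.5,117),(98,163)),((-30,212.5,117),(46,163))]
g=lambda p:np.concatenate([proj(f,st(*X,p=p))-u for X,u in pts])
r=least_squares(g,np.load('p.npy'),loss='soft_l1');p=r.x;print(p,np.degrees(p[2]),g(p).round(1));np.save('p.npy',p)
def inv(w):
    c,s=np.cos(p[2]),np.sin(p[2]);d=w[:2]-p[:2];return np.array([c*d[0]+s*d[1],-s*d[0]+c*d[1]])*1000
print('pointer',inv(onz(f,127,31,.052)),'mark',inv(onz(f,232,38,.045)),inv(onz(f,231,18,.069)))
w=onz(f,269,194,.148);print('cap',w,inv(w))
print('foot near silhouette',inv(onz(f,291,155,.012)))
for n,X in (('pin',(-19,146,90)),('fork+ ',(45,139,92)),('fork-',(45,101,92)),('legfront',(0,-60,91)),('ptr',(83,153,52)),('bottle foot c',(*inv(w),12))): print(n,proj(f,st(*X)))
print('lever end',inv(onz(f,184,163,.09)),'rollers',inv(onz(f,337,100,.07)),inv(onz(f,338,149,.07)))
```

```text
[ 0.57517753  0.05869263 -0.22906405] -13.124403175941803 [ 1.6 -0.5  9.2 -0.6  6.2  1.9  4.5  2.9 -4.  -1.5 -8.2 -1.  -0.7  1.1
 -0.5  1.9]
pointer [ 86.82577816 160.43676999] mark [80.61487277 64.45136706] [91.42979962 59.39327313]
cap [0.53019788 0.09050307 0.148     ] [-51.02782455  20.76617263]
foot near silhouette [-29.71274703  13.71167584]
pin [136.00959674 148.87639452]
fork+  [134.36297692  71.86030837]
fork- [178.66300771  71.01575902]
legfront [368.52390427 125.19627907]
ptr [135.29644211  35.23951662]
bottle foot c [285.01305611 174.71405329]
lever end [-31.82483642 103.8666326 ] rollers [ 22.49859258 -33.36497337] [-21.09018875 -34.65752599]
```

Run:
```python
from h import *
import pickle
f=pickle.load(open('w2.pkl','rb'));print(f['vfov'],f['k1'],f['cx'],f['cy'],f['F'])
f2=cam('wrist');print(-f['R'].T@f['t']+f2['R'].T@f2['t'])
img=cv2.resize(f2['img'][0:225,20:510,::-1],(784,360),interpolation=cv2.INTER_CUBIC)
def L(pp,col,z):
    q=[((proj(f2,st(a,b,z))-[20,0]+.5)*1.6-.5).round().astype(int) for a,b in pp]
    cv2.polylines(img,[np.array(q)],True,col,1)
L([(100,215),(100,-205),(-85,-205),(-85,215)],(0,255,0),12)
L([(30,212.5),(30,167.5),(-30,167.5),(-30,212.5)],(255,0,255),117)
L([(14,160),(14,92),(-14,92),(-14,160)],(255,255,0),95)
L([(-51+26*np.cos(t),20.8+26*np.sin(t)) for t in np.linspace(0,6.28,40)],(0,255,255),12)
L([(80,64),(90,64)],(0,255,255),45)
cv2.imwrite('pics/ov.png',img)
```

```text
64.59151687794484 -0.042364192096054215 320.504780431749 236.19096340033232 379.70469057155
[-7.28884168e-05 -3.35989193e-04  1.17748727e-05]
```

View pics/ov.png

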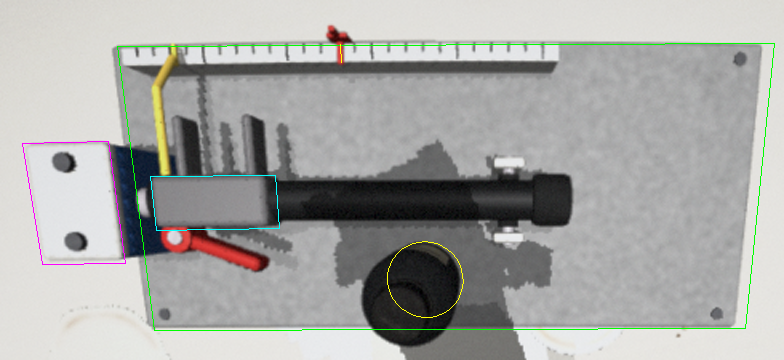

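The overlay fits the block, collar and bottle foot within a few mm, though the board's right end is about 8 mm off, so the bottle estimate is good enough to grasp.

Run:
```python
from h import *
go([.530,.0905,.092],-103.1)
```

```text
t 2.35 pos [0.4999 0.0588 0.2995] q [  -9.   20.   -1.  105.    0.   55. -113.] F [ 0.1  0.6 -0.4]
shift [ 2.2  -3.78 20.75] turn [ 0.0003 -0.0002 -0.0017]
```

```bash
python3 -m pendant '[{"x":2.2,"y":-3.7,"z":3,"wx":0,"wy":0,"wz":0,"fingers":1},{"x":2.2,"y":-3.7,"z":6,"wx":0,"wy":0,"wz":0,"fingers":1},{"x":2.2,"y":-3.7,"z":9,"wx":0,"wy":0,"wz":0,"fingers":1},{"x":2.2,"y":-3.7,"z":12,"wx":0,"wy":0,"wz":0,"fingers":1},{"x":2.2,"y":-3.7,"z":14,"wx":0,"wy":0,"wz":0,"fingers":1},{"x":2.2,"y":-3.7,"z":16,"wx":0,"wy":0,"wz":0,"fingers":1},{"x":2.2,"y":-3.7,"z":18,"wx":0,"wy":0,"wz":0,"fingers":1},{"x":2.2,"y":-3.7,"z":19.5,"wx":0,"wy":0,"wz":0,"fingers":1},{"x":2.2,"y":-3.7,"z":20.7,"wx":0,"wy":0,"wz":0,"fingers":1},{"x":2.2,"y":-3.7,"z":20.7,"wx":0,"wy":0,"wz":0,"fingers":1},{"x":2.2,"y":-3.7,"z":20.7,"wx":0,"wy":0,"wz":0,"fingers":1}]' 25
python3 -m pendant '[{"x":0,"y":0,"z":0,"wx":0,"wy":0,"wz":0,"fingers":0.55},{"x":0,"y":0,"z":0,"wx":0,"wy":0,"wz":0,"fingers":0.4},{"x":0,"y":0,"z":0,"wx":0,"wy":0,"wz":0,"fingers":0.4},{"x":0,"y":0,"z":0,"wx":0,"wy":0,"wz":0,"fingers":0.4},{"x":0,"y":0,"z":0,"wx":0,"wy":0,"wz":0,"fingers":0.4},{"x":0,"y":0,"z":0,"wx":0,"wy":0,"wz":0,"fingers":0.4}]' 25
```

```text
time_s: 3.45
tool_pos: [0.5301, 0.091, 0.0926]
tool_rot: [[0.974, -0.227, 0.0], [-0.227, -0.974, 0.0], [0.0, -0.0, -1.0]]
contact_force: [0.9, 0.8, -0.9]
opening: 0.0853
grip_force: 0.0
time_s: 4.05
tool_pos: [0.5307, 0.0913, 0.0932]
tool_rot: [[0.974, -0.226, 0.002], [-0.226, -0.974, 0.0], [0.002, -0.001, -1.0]]
contact_force: [-1.1, -0.2, 5.9]
opening: 0.0498
grip_force: 25.9
```

```bash
python3 -m pendant '[{"x":0,"y":0,"z":-1.5,"wx":0,"wy":0,"wz":0,"fingers":0.4},{"x":0,"y":0,"z":-4,"wx":0,"wy":0,"wz":0,"fingers":0.4},{"x":-0.5,"y":0,"z":-7,"wx":0,"wy":0,"wz":0,"fingers":0.4},{"x":-1,"y":1,"z":-10,"wx":0,"wy":0,"wz":0,"fingers":0.4},{"x":0,"y":3.5,"z":-11,"wx":0,"wy":0,"wz":0,"fingers":0.4},{"x":0.5,"y":7,"z":-11,"wx":0,"wy":0,"wz":0,"fingers":0.4},{"x":1,"y":11,"z":-11,"wx":0,"wy":0,"wz":0,"fingers":0.4},{"x":1.5,"y":15,"z":-11,"wx":0,"wy":0,"wz":0,"fingers":0.4},{"x":2,"y":19,"z":-11,"wx":0,"wy":0,"wz":0,"fingers":0.4},{"x":2.5,"y":23,"z":-11,"wx":0,"wy":0,"wz":0,"fingers":0.4},{"x":3,"y":27,"z":-11,"wx":0,"wy":0,"wz":0,"fingers":0.4},{"x":3.5,"y":31,"z":-11,"wx":0,"wy":0,"wz":0,"fingers":0.4},{"x":4,"y":35,"z":-10,"wx":0,"wy":0,"wz":0,"fingers":0.4},{"x":4.5,"y":38,"z":-8,"wx":0,"wy":0,"wz":0,"fingers":0.4},{"x":4.5,"y":40.5,"z":-6,"wx":0,"wy":0,"wz":0,"fingers":0.4},{"x":4.5,"y":42,"z":-4,"wx":0,"wy":0,"wz":0,"fingers":0.4},{"x":4.5,"y":42,"z":-2.5,"wx":0,"wy":0,"wz":0,"fingers":0.4},{"x":4.5,"y":42,"z":-1,"wx":0,"wy":0,"wz":0,"fingers":0.4},{"x":4.5,"y":42,"z":-1,"wx":0,"wy":0,"wz":0,"fingers":0.4},{"x":4.5,"y":42,"z":-1,"wx":0,"wy":0,"wz":0,"fingers":0.4}]'
```

```text
time_s: 6.05
tool_pos: [0.4785, -0.3279, 0.1022]
tool_rot: [[0.974, -0.226, -0.001], [-0.226, -0.974, 0.001], [-0.001, -0.0, -1.0]]
contact_force: [0.4, 0.4, -0.2]
opening: 0.0492
grip_force: 26.9
```

```bash
python3 -m pendant '[{"x":0,"y":0,"z":0.6,"wx":0,"wy":0,"wz":0,"fingers":0.4},{"x":0,"y":0,"z":1.2,"wx":0,"wy":0,"wz":0,"fingers":0.4},{"x":0,"y":0,"z":1.6,"wx":0,"wy":0,"wz":0,"fingers":0.4},{"x":0,"y":0,"z":1.8,"wx":0,"wy":0,"wz":0,"fingers":0.4},{"x":0,"y":0,"z":1.9,"wx":0,"wy":0,"wz":0,"fingers":0.4}]'; python3 -m pendant '[{"x":0,"y":0,"z":0.1,"wx":0,"wy":0,"wz":0,"fingers":0.4},{"x":0,"y":0,"z":0.2,"wx":0,"wy":0,"wz":0,"fingers":0.4},{"x":0,"y":0,"z":0.2,"wx":0,"wy":0,"wz":0,"fingers":0.4}]'
```

```text
time_s: 6.55
tool_pos: [0.4786, -0.3281, 0.0831]
tool_rot: [[0.974, -0.226, -0.0], [-0.226, -0.974, 0.0], [-0.0, -0.0, -1.0]]
contact_force: [-0.1, -0.1, -1.7]
opening: 0.0496
grip_force: 26.9
time_s: 6.85
tool_pos: [0.4788, -0.3282, 0.0814]
tool_rot: [[0.974, -0.226, 0.0], [-0.226, -0.974, -0.0], [0.0, 0.0, -1.0]]
contact_force: [1.1, -0.5, -1.4]
opening: 0.0495
grip_force: 26.9
```

```bash
python3 -m pendant '[{"x":0,"y":0,"z":0.1,"wx":0,"wy":0,"wz":0,"fingers":0.4},{"x":0,"y":0,"z":0.2,"wx":0,"wy":0,"wz":0,"fingers":0.4},{"x":0,"y":0,"z":0.2,"wx":0,"wy":0,"wz":0,"fingers":0.4}]';  python3 -m pendant '[{"x":0,"y":0,"z":0.1,"wx":0,"wy":0,"wz":0,"fingers":0.4},{"x":0,"y":0,"z":0.1,"wx":0,"wy":0,"wz":0,"fingers":0.4}]'
```

```text
time_s: 7.15
tool_pos: [0.4793, -0.3284, 0.0812]
tool_rot: [[0.974, -0.226, 0.002], [-0.226, -0.974, -0.001], [0.002, 0.0, -1.0]]
contact_force: [-2.3, 1.4, 12.3]
opening: 0.0496
grip_force: 28.3
time_s: 7.35
tool_pos: [0.4795, -0.3285, 0.0812]
tool_rot: [[0.974, -0.226, 0.002], [-0.226, -0.974, -0.001], [0.002, 0.001, -1.0]]
contact_force: [-4.2, 3.3, 19.1]
opening: 0.0497
grip_force: 29.1
```

Contact with the bench. I ease the push off, then open and rise.

```bash
python3 -m pendant '[{"x":0,"y":0,"z":-0.25,"wx":0,"wy":0,"wz":0,"fingers":0.4},{"x":0,"y":0,"z":-0.25,"wx":0,"wy":0,"wz":0,"fingers":0.7},{"x":0,"y":0,"z":-0.25,"wx":0,"wy":0,"wz":0,"fingers":1},{"x":0,"y":0,"z":-0.25,"wx":0,"wy":0,"wz":0,"fingers":1},{"x":0,"y":0,"z":-0.25,"wx":0,"wy":0,"wz":0,"fingers":1},{"x":0,"y":0,"z":-0.25,"wx":0,"wy":0,"wz":0,"fingers":1},{"x":0,"y":0,"z":-2,"wx":0,"wy":0,"wz":0,"fingers":1},{"x":0,"y":0,"z":-5,"wx":0,"wy":0,"wz":0,"fingers":1},{"x":0,"y":0,"z":-9,"wx":0,"wy":0,"wz":0,"fingers":1},{"x":0,"y":0,"z":-13,"wx":0,"wy":0,"wz":0,"fingers":1},{"x":0,"y":0,"z":-17,"wx":0,"wy":0,"wz":0,"fingers":1},{"x":0,"y":0,"z":-20,"wx":0,"wy":0,"wz":0,"fingers":1},{"x":0,"y":0,"z":-20,"wx":0,"wy":0,"wz":0,"fingers":1}]'
python3 - <<'E'
from h import *
f=cam('scene')
i=f['img'][170:370,200:520,::-1];cv2.imwrite('pics/sc2.png',cv2.resize(i,None,fx=2.5,fy=2.5,interpolation=cv2.INTER_CUBIC))
go(st(-10,115,250),-13.1)
E
```

```text
time_s: 8.65
tool_pos: [0.4809, -0.3296, 0.283]
tool_rot: [[0.974, -0.226, 0.008], [-0.226, -0.974, -0.005], [0.009, 0.003, -1.0]]
contact_force: [1.0, -0.8, -0.0]
opening: 0.0853
grip_force: 0.0
t 8.7 pos [ 0.4797 -0.3288  0.2804] q [ 33.  28.  -2.  95.   1.  57. -72.] F [ 0.  -0.1 -1. ]
shift [ -0.47 -51.41   2.96] turn [ 0.0047 -0.0023 -1.5705]
```

View pics/sc2.png

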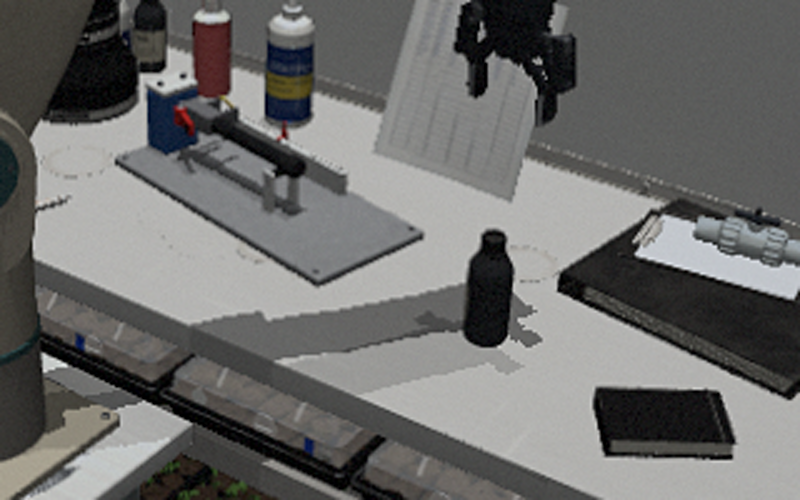

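The bottle stands upright on the bench at crop (489,290), away from board and notebook, and the gripper is clear. Now to a hover over the leg with the tool turned 90°.

Run:
```python
from h import *
go(st(-13,30,250),-13.1)
```

```text
t 8.7 pos [ 0.4797 -0.3288  0.2804] q [ 33.  28.  -2.  95.   1.  57. -72.] F [ 0.  -0.1 -1. ]
shift [ -0.78 -42.91   2.97] turn [ 0.0047 -0.0023 -1.5705]
```

```bash
python3 -m pendant '[{"x":-0.8,"y":-10,"z":0,"wx":0,"wy":0,"wz":-0.4,"fingers":1},{"x":-0.8,"y":-20,"z":0,"wx":0,"wy":0,"wz":-0.8,"fingers":1},{"x":-0.8,"y":-30,"z":1,"wx":0,"wy":0,"wz":-1.2,"fingers":0.9},{"x":-0.8,"y":-42.9,"z":2,"wx":0.005,"wy":-0.002,"wz":-1.57,"fingers":0.82},{"x":-0.8,"y":-42.9,"z":3,"wx":0.005,"wy":-0.002,"wz":-1.57,"fingers":0.82},{"x":-0.8,"y":-42.9,"z":3,"wx":0.005,"wy":-0.002,"wz":-1.57,"fingers":0.82},{"x":-0.8,"y":-42.9,"z":3,"wx":0.005,"wy":-0.002,"wz":-1.57,"fingers":0.82},{"x":-0.8,"y":-42.9,"z":3,"wx":0.005,"wy":-0.002,"wz":-1.57,"fingers":0.82},{"x":-0.8,"y":-42.9,"z":3,"wx":0.005,"wy":-0.002,"wz":-1.57,"fingers":0.82},{"x":-0.8,"y":-42.9,"z":3,"wx":0.005,"wy":-0.002,"wz":-1.57,"fingers":0.82},{"x":-0.8,"y":-42.9,"z":3,"wx":0.005,"wy":-0.002,"wz":-1.57,"fingers":0.82},{"x":-0.8,"y":-42.9,"z":3,"wx":0.005,"wy":-0.002,"wz":-1.57,"fingers":0.82},{"x":-0.8,"y":-42.9,"z":3,"wx":0.005,"wy":-0.002,"wz":-1.57,"fingers":0.82},{"x":-0.8,"y":-42.9,"z":3,"wx":0.005,"wy":-0.002,"wz":-1.57,"fingers":0.82},{"x":-0.8,"y":-42.9,"z":3,"wx":0.005,"wy":-0.002,"wz":-1.57,"fingers":0.82},{"x":-0.8,"y":-42.9,"z":3,"wx":0.005,"wy":-0.002,"wz":-1.57,"fingers":0.82}]'
python3 - <<'E'
from h import *
import pickle
go(st(-13,30,250),-13.1)
f=cam('wrist');pickle.dump(f,open('w3.pkl','wb'));save(f,'w3')
E
```

```text
time_s: 10.3
tool_pos: [0.5679, 0.0914, 0.2484]
tool_rot: [[0.228, 0.974, -0.004], [0.974, -0.228, 0.003], [0.002, -0.004, -1.0]]
contact_force: [0.0, 0.7, -0.3]
opening: 0.0702
grip_force: 0.0
t 10.3 pos [0.5679 0.0914 0.2484] q [  6.  31. -28.  98.  17.  55. -41.] F [ 0.   0.7 -0.3]
shift [-0.02  0.15 -0.16] turn [-0.0043 -0.0019 -0.0009]
```

View pics/w3.png

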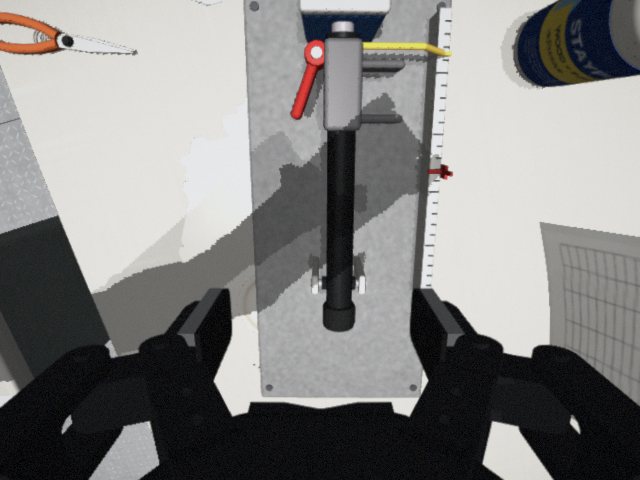

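The hover view shows the collar at (325..361, 38..130), the prong tips at (403,67) and (401,118), the lever from pin (316,52) to tip (295,117), the pointer tip at (449,52) and the mark's foot at (434,171). I refit with these near features.

Run:
```python
from h import *
import pickle
from scipy.optimize import least_squares
f=pickle.load(open('w3.pkl','rb'))
pts=[((-14,160,95),(325,38)),((14,160,95),(361,38)),((14,92,95),(362,128)),((-14,92,95),(324,130)),((45,139,91),(403,66)),((45,101,91),(401,118)),((-19,146,90),(316,52))]
far=[((-85,-205,12),(262,397)),((100,-205,12),(422,397)),((83,153,52),(449,52)),((24,-40,70),(363,282)),((-24,-40,70),(316,282))]
G=lambda p,P:np.concatenate([proj(f,st(*X,p=p))-u for X,u in P])
g=lambda p:G(p,pts)
r=least_squares(g,np.load('p.npy'),loss='soft_l1');p=r.x;print(p,np.degrees(p[2]),g(p).round(1));print(G(p,far).round(1))
r2=least_squares(lambda p:G(p,pts+far),p,loss='soft_l1');print(r2.x,np.degrees(r2.x[2]),G(r2.x,pts+far).round(1))
p=r2.x;np.save('p.npy',p)
def inv(w):
    c,s=np.cos(p[2]),np.sin(p[2]);d=w[:2]-p[:2];return (np.array([c*d[0]+s*d[1],-s*d[0]+c*d[1]])*1000).round(1)
print('ptr',inv(onz(f,449,52,.052)),'mark',inv(onz(f,434,171,.045)),inv(onz(f,447,171,.069)),'lever',inv(onz(f,295,117,.09)))
print('fork mid',inv(onz(f,402,92,.091)))
s=arm.read_state();print('tcp',inv(np.array(s['tool_pos'])))
```

```text
[ 0.57740771  0.06414042 -0.22769682] -13.046066668214578 [-2.3 -7.9  2.3 -7.9 -0.9  3.4 -1.3  1.4  2.5 -2.3  1.9  0.9 -0.4  1.3]
[-0.8  2.1 -0.7  2.  -5.9  2.   2.7  4.3 -4.6  4.3]
[ 0.57808809  0.06491262 -0.22613933] -12.956829397643126 [-2.  -9.3  2.7 -9.4 -0.4  2.1 -0.8  0.2  2.9 -3.8  2.4 -0.5  0.  -0.1
 -0.1  1.6  0.1  1.3 -5.6  0.6  3.4  3.3 -4.   3.4]
ptr [ 87.5 153.5] mark [83.7 57.5] [87.4 59.9] lever [-34.7 101.5]
fork mid [ 43.1 118.8]
tcp [-15.8  23.6]
```

Run:
```python
from h import *
go(st(-13,119,70),-12.96)
```

```text
t 10.35 pos [0.5679 0.0914 0.2484] q [  6.  31. -28.  98.  17.  55. -41.] F [ 0.5 -0.5 -0.1]
shift [ 9.51  0.33 17.86] turn [-0.0042 -0.0019 -0.0033]
```

```bash
python3 -m pendant '[{"x":4,"y":0.3,"z":2,"wx":-0.004,"wy":-0.002,"wz":-0.003,"fingers":0.82},{"x":7,"y":0.3,"z":4,"wx":-0.004,"wy":-0.002,"wz":-0.003,"fingers":0.82},{"x":9.5,"y":0.3,"z":7,"wx":-0.004,"wy":-0.002,"wz":-0.003,"fingers":0.82},{"x":9.5,"y":0.3,"z":10,"wx":-0.004,"wy":-0.002,"wz":-0.003,"fingers":0.82},{"x":9.5,"y":0.3,"z":12,"wx":-0.004,"wy":-0.002,"wz":-0.003,"fingers":0.82},{"x":9.5,"y":0.3,"z":13,"wx":-0.004,"wy":-0.002,"wz":-0.003,"fingers":0.82},{"x":9.5,"y":0.3,"z":13,"wx":-0.004,"wy":-0.002,"wz":-0.003,"fingers":0.82},{"x":9.5,"y":0.3,"z":13,"wx":-0.004,"wy":-0.002,"wz":-0.003,"fingers":0.82},{"x":9.5,"y":0.3,"z":13,"wx":-0.004,"wy":-0.002,"wz":-0.003,"fingers":0.82}]'
python3 - <<'E'
from h import *
go(st(-13,119,70),-12.96)
f=cam('wrist');cv2.imwrite('pics/w4.png',f['img'][:,:,::-1])
E
```

```text
time_s: 11.25
tool_pos: [0.5929, 0.184, 0.12]
tool_rot: [[0.225, 0.974, 0.002], [0.974, -0.225, 0.001], [0.001, 0.002, -1.0]]
contact_force: [0.3, 0.6, 0.3]
opening: 0.0699
grip_force: 0.0
t 11.25 pos [0.5929 0.184  0.12  ] q [ -6.  43. -23.  98.  23.  44. -53.] F [0.3 0.6 0.3]
shift [-0.04 -0.08  5.  ] turn [ 0.0018 -0.0013 -0.0003]
```

View pics/w4.png

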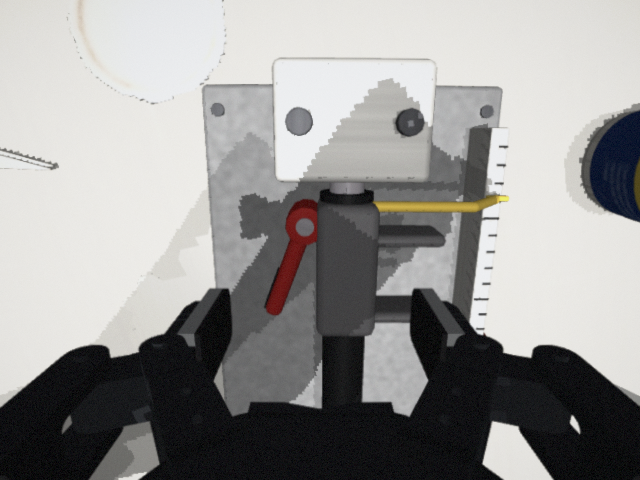

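The close view shows the collar's near end at (318..374, 333), the pin at (304,226), the far prong at (443,236) and the pointer tip at (507,199). I compare those with the prediction before going down.

Run:
```python
from h import *
from scipy.optimize import least_squares
f=cam('wrist')
pts=[((14,92,95),(374,334)),((-14,92,95),(318,333)),((45,139,91),(443,236)),((-19,146,90),(304,226)),((83,153,52),(507,199)),((30,167.5,117),(432,180)),((-30,167.5,117),(275,180))]
p0=np.load('p.npy')
G=lambda p:np.concatenate([proj(f,st(*X,p=p))-u for X,u in pts])
print(G(p0).round(1));r=least_squares(lambda d:G(p0+np.r_[d,0]),[0,0],loss='soft_l1');print('shift mm',r.x*1000,G(p0+np.r_[r.x,0]).round(1))
p=p0+np.r_[r.x,0]
go(st(-13,119,70),-12.96);go(st(-13,119,70,p=p),-12.96)
```

```text
[  1.8   6.1  -1.8   7.3   4.9   5.4   0.5  -0.3 -10.7  -2.6   4.9   5.5
  -4.6   5.4]
shift mm [0.2136406  1.99859217] [  1.5   2.3  -2.4   3.5   4.8   1.1  -0.   -4.7 -10.7  -6.3   4.7  -0.1
  -5.5  -0.2]
t 11.35 pos [0.5927 0.1838 0.1198] q [ -6.  43. -23.  98.  23.  44. -53.] F [-0.2 -0.8  0.4]
shift [-0.02 -0.07  4.98] turn [ 0.0015 -0.0011 -0.0003]
t 11.35 pos [0.5927 0.1838 0.1198] q [ -6.  43. -23.  98.  23.  44. -53.] F [-0.2 -0.8  0.4]
shift [ 0.18 -0.09  4.98] turn [ 0.0015 -0.0011 -0.0003]
```

```bash
python3 -m pendant '[{"x":0.1,"y":-0.1,"z":0.7,"wx":0,"wy":0,"wz":0,"fingers":0.82},{"x":0.1,"y":-0.1,"z":1.4,"wx":0,"wy":0,"wz":0,"fingers":0.82},{"x":0.1,"y":-0.1,"z":2,"wx":0,"wy":0,"wz":0,"fingers":0.82},{"x":0.1,"y":-0.1,"z":2.5,"wx":0,"wy":0,"wz":0,"fingers":0.82},{"x":0.1,"y":-0.1,"z":3,"wx":0,"wy":0,"wz":0,"fingers":0.82}]'; python3 -m pendant '[{"x":0,"y":0,"z":0.5,"wx":0,"wy":0,"wz":0,"fingers":0.82},{"x":0,"y":0,"z":1,"wx":0,"wy":0,"wz":0,"fingers":0.82},{"x":0,"y":0,"z":1.5,"wx":0,"wy":0,"wz":0,"fingers":0.82},{"x":0,"y":0,"z":2,"wx":0,"wy":0,"wz":0,"fingers":0.82},{"x":0,"y":0,"z":2,"wx":0,"wy":0,"wz":0,"fingers":0.82}]'
```

```text
time_s: 11.85
tool_pos: [0.591, 0.1849, 0.0878]
tool_rot: [[0.224, 0.975, -0.001], [0.975, -0.224, -0.0], [-0.0, -0.001, -1.0]]
contact_force: [0.6, 0.6, -0.2]
opening: 0.0698
grip_force: 0.0
time_s: 12.35
tool_pos: [0.5907, 0.1847, 0.0677]
tool_rot: [[0.224, 0.975, -0.002], [0.975, -0.224, -0.0], [-0.001, -0.002, -1.0]]
contact_force: [-0.1, -0.1, -0.6]
opening: 0.0702
grip_force: 0.0
```

```bash
python3 -m pendant '[{"x":-0.5,"y":0,"z":0,"wx":0,"wy":0,"wz":0,"fingers":0.82},{"x":-1,"y":0,"z":0,"wx":0,"wy":0,"wz":0,"fingers":0.82},{"x":-1.6,"y":0,"z":0,"wx":0,"wy":0,"wz":0,"fingers":0.82},{"x":-2.4,"y":0,"z":0,"wx":0,"wy":0,"wz":0,"fingers":0.82},{"x":-3.2,"y":0,"z":0,"wx":0,"wy":0,"wz":0,"fingers":0.82},{"x":-4,"y":0,"z":0,"wx":0,"wy":0,"wz":0,"fingers":0.82},{"x":-4.8,"y":0,"z":0,"wx":0,"wy":0,"wz":0,"fingers":0.82},{"x":-5.6,"y":0,"z":0,"wx":0,"wy":0,"wz":0,"fingers":0.82},{"x":-6.4,"y":0,"z":0,"wx":0,"wy":0,"wz":0,"fingers":0.82},{"x":-7.2,"y":0,"z":0,"wx":0,"wy":0,"wz":0,"fingers":0.82},{"x":-8,"y":0,"z":0,"wx":0,"wy":0,"wz":0,"fingers":0.82},{"x":-8.5,"y":0,"z":0,"wx":0,"wy":0,"wz":0,"fingers":0.82},{"x":-9,"y":0,"z":0,"wx":0,"wy":0,"wz":0,"fingers":0.82},{"x":-9.3,"y":0,"z":0,"wx":0,"wy":0,"wz":0,"fingers":0.82},{"x":-9.3,"y":0,"z":0,"wx":0,"wy":0,"wz":0,"fingers":0.82},{"x":-9.3,"y":0,"z":0,"wx":0,"wy":0,"wz":0,"fingers":0.82},{"x":-9.3,"y":0,"z":0,"wx":0,"wy":0,"wz":0,"fingers":0.82}]'
python3 - <<'E'
from h import *
import pickle
f=cam('wrist');g=cam('top');pickle.dump((f,g),open('w5.pkl','wb'))
p=np.load('p.npy')
def inv(w):
    c,s=np.cos(p[2]),np.sin(p[2]);d=w[:2]-p[:2];return (np.array([c*d[0]+s*d[1],-s*d[0]+c*d[1]])*1000).round(1)
print(inv(np.array(arm.read_state()['tool_pos'])))
h=cv2.cvtColor(f['img'],cv2.COLOR_RGB2HSV).astype(int);H,S,V=h[...,0],h[...,1],h[...,2]
for n,m in(('yel',(H>22)&(H<33)&(S>120)&(V>90)),('red',((H<6)|(H>174))&(S>140)&(V>70))):
    k,l,s,c=cv2.connectedComponentsWithStats(m.astype(np.uint8))
    for i in range(1,k):
        if s[i][4]>15: print(n,s[i],c[i].round(0))
i1=f['img'][40:340,200:600,::-1]
cv2.imwrite('pics/w5.png',cv2.resize(i1,None,fx=2,fy=2,interpolation=cv2.INTER_CUBIC))
E
```

```text
time_s: 14.05
tool_pos: [0.5699, 0.0945, 0.0686]
tool_rot: [[0.224, 0.975, -0.001], [0.975, -0.224, 0.0], [0.0, -0.001, -1.0]]
contact_force: [-1.8, 5.1, 0.8]
opening: 0.0704
grip_force: 2.4
[-14.6  27. ]
yel [ 401  205  175   25 2295] [488. 220.]
red [576 212   9  12  78] [580. 217.]
red [551 217  16  10  90] [560. 222.]
red [ 251  220   71  151 3713] [286. 291.]
red [573 229  10  10  64] [577. 234.]
red [597 229   8  10  62] [600. 233.]
```

View pics/w5.png

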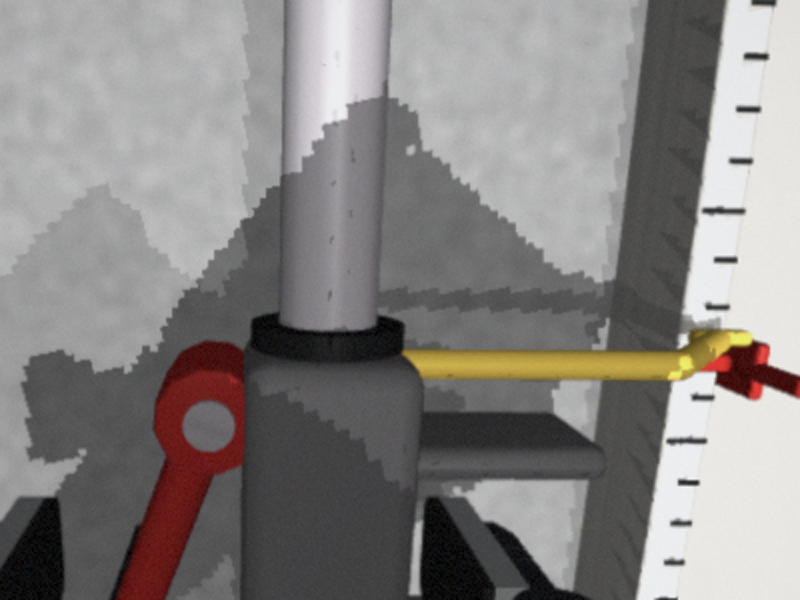

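The crop shows the leg held by the fork, the lever still open, the pointer tip at crop (745,338) just short of the red clip at (718,363), whose tab continues past (795,388). I compute the remaining distance.

Run:
```python
from h import *
import pickle
f,g=pickle.load(open('w5.pkl','rb'))
p=np.load('p.npy')
def inv(w):
    c,s=np.cos(p[2]),np.sin(p[2]);d=w[:2]-p[:2];return (np.array([c*d[0]+s*d[1],-s*d[0]+c*d[1]])*1000).round(1)
for n,u,z in(('ptr',(572,209),.052),('ptr far',(574,208),.052),('clip rail',(559,222),.045),('clip rail',(566,224),.045),('tab',(580,226),.060),('tab top?',(601,234),.069)): print(n,inv(onz(f,*u,z)))
for y in(60,): print([proj(f,st(85,y,z)).round(0) for z in(45,57,69)])
im=f['img'][195:245,540:625].astype(int)
m=(im[...,0]>80)&(im[...,1]<60)&(im[...,2]<70);yl=(im[...,0]>120)&(im[...,1]>90)&(im[...,2]<80)
for r in range(0,50,2): print(195+r,''.join('R' if a else 'Y' if b else 'w' if c>170 else '.' for a,b,c in zip(m[r],yl[r],im[r,:,2])))
```

```text
ptr [88.5 64.1]
ptr far [89.3 64.6]
clip rail [88.5 57. ]
clip rail [91.8 56.1]
tab [87.5 58.9]
tab top? [89.7 58.1]
[array([552., 215.]), array([570., 222.]), array([590., 229.])]
195 ..wwwwwwwwwwwwwwwwwwwwwwwwwwwwwwwwwwwwwwwwwwwwwwwwwwwwwwwwwwwwwwwwwwwwwwwwwwwwwwwwwww
197 ...wwwwwwwwwwwwwwwwwwwwwwwwwwwwwwwwwwwwwwwwwwwwwwwwwwwwwwwwwwwwwwwwwwwwwwwwwwwwwwwwww
199 ......wwwwwwwwwwww..wwwwwwwwwwwwwwwwwwwwwwwwwwwwwwwwwwwwwwwwwwwwwwwwwwwwwwwwwwwwwwwww
201 ........ww..........wwwwwwwwwwwwwwwwwwwwwwwwwwwwwwwwwwwwwwwwwwwwwwwwwwwwwwwwwwwwwwwww
203 ....................wwwwwwwwwwwwwwwwwwwwwwwwwwwwwwwwwwwwwwwwwwwwwwwwwwwwwwwwwwwwwwwww
205 ...................YYYYY..........wwwwwwwwwwwwwwwwwwwwwwwwwwwwwwwwwwwwwwwwwwwwwwwwwww
207 wwww.....YY.....YYYYYYYY............wwwwwwwwwwwwwwwwwwwwwwwwwwwwwwwwwwwwwwwwwwwwwwwww
209 wwww.........YYYYYYYYYYY.............wwwwwwwwwwwwwwwwwwwwwwwwwwwwwwwwwwwwwwwwwwwwwwww
211 wwww.......YYYYYYYYY...............YR.R....wwwwwwwwwwwwwwwwwwwwwwwwwwwwwwwwwwwwwwwwww
213 w........YYYYYYYYY.....YY.........R....RR.RR.wwwwwwwwwwwwwwwwwwwwwwwwwwwwwwwwwwwwwwww
215 .....YYYYYYYYYY
[... 630 characters left out ...]
ww...................R.......................RR..wwwwwwwwwwwwwwwwwwwww
231 wwwwwwwwwwwwwwwww.R................RRRRRRR................RRRRRR..wwwwwwwwwwwwwwwwwww
233 wwwwwwwwwwwwwwwwwwww..R............RR..R..w...............RRRR....wwwwwwwwwwwwwwwwwww
235 wwwwwwwwwwwwwwwwwwwwwwww...R......RRR....wwwwwww.........RRRRRRR.wwwwwwwwwwwwwwwwwwww
237 wwwwww...........wwwwwwwwwww......RR..R..wwwwwwwwwwwww...RRRR....wwwwwwwwwwwwwwwwwwww
239 wwwwww...........wwwwwwwwwwwwwwww.......wwwwwwwwwwwwwwwwwww..wwwwwwwwwwwwwwwwwwwwwwww
241 wwwwwwwwwwwwwwwwwwwwwwwwwwwwwwwwwwwwwwwwwwwwwwwwwwwwwwwwwwwwwwwwwwwwwwwwwwwwwwwwwwwww
243 wwwwwwwwwwwwwwwwwwwwwwwwwwwwwwwwwwwwwwwwwwwwwwwwwwwwwwwwwwwwwwwwwwwwwwwwwwwwwwwwwwwww
```

```bash
python3 -m pendant '[{"x":-0.3,"y":0,"z":0,"wx":0,"wy":0,"wz":0,"fingers":0.82},{"x":-0.6,"y":0,"z":0,"wx":0,"wy":0,"wz":0,"fingers":0.82},{"x":-0.6,"y":0,"z":0,"wx":0,"wy":0,"wz":0,"fingers":0.82},{"x":-0.6,"y":0,"z":0,"wx":0,"wy":0,"wz":0,"fingers":0.82},{"x":-0.6,"y":0,"z":0,"wx":0,"wy":0,"wz":0,"fingers":0.82},{"x":-0.6,"y":0,"z":0,"wx":0,"wy":0,"wz":0,"fingers":0.82}]'
cat > chk.py <<'E'
from h import *
f=cam('wrist')
p=np.load('p.npy')
def inv(w):
    c,s=np.cos(p[2]),np.sin(p[2]);d=w[:2]-p[:2];return (np.array([c*d[0]+s*d[1],-s*d[0]+c*d[1]])*1000).round(1)
s=arm.read_state();print(s['time_s'],inv(np.array(s['tool_pos'])),s['opening'],s['grip_force'],np.round(s['contact_force'],1))
im=f['img'].astype(int)
m=(im[...,0]>80)&(im[...,1]<60)&(im[...,2]<70);yl=(im[...,0]>120)&(im[...,1]>90)&(im[...,2]<80)
c=proj(f,st(86,58,57)).astype(int);x0,y0=c[0]-35,c[1]-24
for r in range(0,48,2): print(y0+r,x0,''.join('R' if m[y0+r,x] else 'Y' if yl[y0+r,x] else 'w' if im[y0+r,x,2]>170 else '.' for x in range(x0,min(x0+80,640))))
ys,xs=np.where(yl);k=xs>xs.max()-4;u=(xs[k].mean(),ys[k].mean());print('tip',u,inv(onz(f,*u,.052)))
ys,xs=np.where(m&(np.arange(640)>500)[None]);k=xs>xs.max()-8;u=(xs[k].mean(),ys[k].mean());print('tab',u,inv(onz(f,*u,.069)))
E
python3 chk.py
```

```text
time_s: 14.75
tool_pos: [0.5685, 0.0888, 0.0686]
tool_rot: [[0.224, 0.975, -0.001], [0.975, -0.224, 0.001], [0.0, -0.001, -1.0]]
contact_force: [-0.8, 5.1, 0.3]
opening: 0.0699
grip_force: 2.4
14.8 [-14.6  21.1] 0.06994225994642173 2.4370374530553818 [-1.2  5.1 -0. ]
188 538 .....wwwwwwwwwwwwwwwwwwwwwwwwwwwwwwwwwwwwwwwwwwwwwwwwwwwwwwwwwwwwwwwwwwwwwwwwwww
190 538 ....wwwwwwwwwwwwwwwwwwwwwwwwwwwwwwwwwwwwwwwwwwwwwwwwwwwwwwwwwwwwwwwwwwwwwwwwwwww
192 538 ....wwwwwwwwwwwwwwwwwwwwww...wwwwwwwwwwwwwwwwwwwwwwwwwwwwwwwwwwwwwwwwwwwwwwwwwww
194 538 ....wwwwwwwwwwwwwwwwwwwww.R...RR....wwwwwwwwwwwwwwwwwwwwwwwwwwwwwwwwwwwwwwwwwwww
196 538 ....wwwwwwwwwwwwwwwwwwwww..............R....wwwwwwwwwwwwwwwwwwwwwwwwwwwwwwwwwwww
198 538 .....ww....wwwwwwwwwwwww...................RRR....wwwwwwwwwwwwwwwwwwwwwwwwwwwwww
200 538 ............wwwww.........................RRR.....wwwwwwwwwwwwwwwwwwwwwwwwwwwwww
202 538 ..........................................RRR.....wwwwwwwwwwwwwwwwwwwwwwwwwwwwww
204 538 ..RRRRRRRR......RRRR....RRRRRR...........RRR.....wwwwwwwwwwwwwwwwwwwwwwwwwwwwwww
206 538 .RRRRRR....YYY......YYY
[... 730 characters left out ...]
..R..wwwwwwwwwwww....RRRRRR..wwwwwwwwww
224 538 YYYYYYYYYYYY.........wwwwwwwwwwwwww...RRRRR..wwwwwwwwwwwwwwwwwwwwwwwwwwwwwwwwwww
226 538 YYYYYYYYY.............wwwwwwwwwwwwwwwwww...wwwwwwwwwwwwwwwwwwwwwwwwwwwwwwwwwwwww
228 538 YYYYY...wwwwwwwwwwwwwwwwwwwwwwwwwwwwwwwwwwwwwwwwwwwwwwwwwwwwwwwwwwwwwwwwwwwwwwww
230 538 wwwwwwwwwwwwwwwwwwwwwwwwwwwwwwwwwwwwwwwwwwwwwwwwwwwwwwwwwwwwwwwwwwwwwwwwwwwwwwww
232 538 wwwwwwwwwwwwwwwwwwwwwwwwwwwwwwwwwwwwwwwwwwwwwwwwwwwwwwwwwwwwwwwwwwwwwwwwwwwwwwww
234 538 wwwwwwwwwwwwwwwwwwwwwwwwwwwwwwwwwwwwwwwwwwwwwwwwwwwwwwwwwwwwwwwwwwwwwwwwwwwwwwww
tip (np.float64(573.75), np.float64(208.875)) [89.2 58.3]
tab (np.float64(602.8958333333334), np.float64(218.125)) [89.3 58.3]
```

Pointer tip and mark tab now both read y = 58.3 mm of the stand, with 5 N on the leg and the lever open. Next I close the fingers step by step while re-centring them along the stand's x.

```bash
python3 -m pendant '[{"x":0,"y":0.2,"z":0,"wx":0,"wy":0,"wz":0,"fingers":0.75},{"x":0,"y":0.4,"z":0,"wx":0,"wy":0,"wz":0,"fingers":0.68},{"x":0,"y":0.6,"z":0,"wx":0,"wy":0,"wz":0,"fingers":0.61},{"x":0,"y":0.8,"z":0,"wx":0,"wy":0,"wz":0,"fingers":0.54},{"x":0,"y":0.9,"z":0,"wx":0,"wy":0,"wz":0,"fingers":0.5},{"x":0,"y":1,"z":0,"wx":0,"wy":0,"wz":0,"fingers":0.47},{"x":0,"y":1,"z":0,"wx":0,"wy":0,"wz":0,"fingers":0.47}]' 30; python3 chk.py | tail -2
```

```text
time_s: 15.5
tool_pos: [0.579, 0.0865, 0.0691]
tool_rot: [[0.224, 0.975, 0.0], [0.975, -0.224, 0.001], [0.001, 0.0, -1.0]]
contact_force: [-0.9, 5.8, 5.3]
opening: 0.0402
grip_force: 3.5
tip (np.float64(548.0), np.float64(207.9)) [89.4 58.7]
tab (np.float64(574.0697674418604), np.float64(217.72093023255815)) [89.3 58.4]
```

```bash
python3 -m pendant '[{"x":0,"y":0,"z":0,"wx":0,"wy":0,"wz":0,"fingers":0.43},{"x":0,"y":0,"z":0,"wx":0,"wy":0,"wz":0,"fingers":0.38},{"x":0,"y":0,"z":0,"wx":0,"wy":0,"wz":0,"fingers":0.3},{"x":0,"y":0,"z":0,"wx":0,"wy":0,"wz":0,"fingers":0.3},{"x":0,"y":0,"z":0,"wx":0,"wy":0,"wz":0,"fingers":0.3},{"x":0,"y":0,"z":0,"wx":0,"wy":0,"wz":0,"fingers":0.3},{"x":0,"y":0,"z":0,"wx":0,"wy":0,"wz":0,"fingers":0.3},{"x":0,"y":0,"z":0,"wx":0,"wy":0,"wz":0,"fingers":0.3}]' 40; python3 chk.py | grep -v ' 5[0-9][0-9] '
python3 - <<'E'
from h import *
p=np.load('p.npy');f=cam('wrist')
im=f['img'].astype(int);m=(im[...,0]>70)&(im[...,1]<50)&(im[...,2]<50)&(np.arange(640)<450)[None]
ys,xs=np.where(m)
for y in range(ys.min(),ys.max(),12):
    x=xs[ys==y]; print(y,x.min() if len(x) else '',x.max() if len(x) else '')
a=proj(f,st(-23,26+25,90));b=proj(f,st(-23,-5+25,90));print('shut outer face, px',a,b)
cv2.imwrite('pics/w6.png',f['img'][:,:,::-1])
E
```

```text
time_s: 16.35
tool_pos: [0.5782, 0.087, 0.0693]
tool_rot: [[0.223, 0.975, -0.001], [0.975, -0.223, 0.001], [0.0, -0.001, -1.0]]
contact_force: [-2.7, 6.5, 6.8]
opening: 0.0356
grip_force: 43.8
16.4 [-4.8 21.5] 0.03567775328713423 43.819297179579735 [-3.2  6.2  7.6]
tip (np.float64(549.9), np.float64(208.5)) [89.3 58.8]
tab (np.float64(576.3023255813954), np.float64(218.51162790697674)) [89.3 58.4]
210 277 281
222 267 276
234 250 289
246 246 290
258 248 290
270 257 289
282 265 286
294 266 286
306 267 287
318 268 288
330 269 288
342 269 289
354 270 289
366 270 290
shut outer face, px [261.24788647 255.56386948] [265.15406891 343.60630942]
```

The lever's outer edge is now parallel to the collar, as predicted for shut. The grip is 44 N and the pointer is 0.4 mm from the mark. I hold briefly and hand in.

```bash
python3 -m pendant '[{"x":0,"y":0,"z":0,"wx":0,"wy":0,"wz":0,"fingers":0.3},{"x":0,"y":0,"z":0,"wx":0,"wy":0,"wz":0,"fingers":0.3},{"x":0,"y":0,"z":0,"wx":0,"wy":0,"wz":0,"fingers":0.3},{"x":0,"y":0,"z":0,"wx":0,"wy":0,"wz":0,"fingers":0.3}]'; python3 chk.py | tail -2; python3 -c "
from cell import arm
print(arm.finish_job())"
```

```text
time_s: 16.85
tool_pos: [0.5782, 0.087, 0.0692]
tool_rot: [[0.223, 0.975, -0.001], [0.975, -0.223, 0.001], [0.0, -0.001, -1.0]]
contact_force: [-2.9, 6.2, 7.8]
opening: 0.0355
grip_force: 43.8
tip (np.float64(549.9), np.float64(208.5)) [89.3 58.8]
tab (np.float64(576.175), np.float64(218.675)) [89.3 58.3]
the job is handed in; nothing more can be done
None
```

I handed the job in at about 17 s: the bottle stands on the bench off the board, the pointer is about 0.5 mm from the mark by the wrist camera, and the lever is shut with the leg still gripped at 44 N. No pass or fail result came back.

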